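Put the hardness reference plates away in their rack

ROBOT

A 6-joint arm with a two-finger parallel gripper is mounted at the origin on the work surface. World frame = base frame: x ahead of the robot, y to its left, z up, the work surface at z = 0. Lengths are in m, angles in rad, forces in N, time in s.
With the tool pointing down it reaches from about 0.25 to 0.775 m from the base axis. Payload 4 kg.
Tool frame: the origin (TCP) lies midway between the tips of the shut fingers; the grasp point (between the pads) lies 19 mm behind it (arm.pinch_z is the distance from the TCP to the grasp point, in m); z points along the fingers, x is the direction in which the jaws open and shut, and the axes are right-handed (so a half turn about z gives the same grasp; the last joint's range is limited). The gripper opens to 94 mm and grips with 3 to 60 N. Pads are 16 mm wide; open, the fingers measure 119 mm over their backs; the gripper's body (75 mm by 177 mm) begins 78 mm behind the grasp point.
Start: joints at [-1.271, 0.087, 1.371, -0, 1.684, -0.103], TCP at [0.216, -0.506, 0.206] pointing down, gripper open.
Joint ranges: [-3.1, 3.1], [-0.76, 2.03], [0.27, 2.55], [-1.08, 4.22], [0.17, 2.65], [-2.57, 2.57]. Speed limits (rad/s): [2.79, 2.79, 3.14, 3.14, 3.14, 3.14].

INTERFACE

Orientations are given as a unit quaternion [w, x, y, z].
In Python, from station import arm gives the robot as it stands.
- The arm moves only by the tool drive_tool, never from a script. Its argument "deltas" is a list of rows, each a list of 5 numbers: the shift along the world's x, y, z in m, then the turn about the world's z in degrees, then the opening, from 0 (shut) to 1 (fully open). In form: [[tx, ty, tz, spin, gripper], ...]. A call has 1 to 12 rows; each row is the pose to reach, as a shift and turn from the pose commanded when the call began; what a row does not reach only later rows make up. A row lasts 1/12 s, in which the tool goes at most 41.7 mm and 7.16 degrees, less where a joint would pass 70% of its speed; a pose out of reach is approached as far as the arm can. A call with a gripper value outside its range is refused whole. The fingers move at their own pace and stop on an object; "squeeze" is the grip in N (left out, the last holds). Time passes only in rows, so rows that repeat a pose let the fingers close. It gives the time, the measured TCP pose, the force and the opening at its end, in the units of the state.
- arm.state(): the state, without advancing time (a new reading comes with each control period).
- arm.capture(name): name is "scene" or "side" or "wrist"; returns the picture (384x512x3 uint8, red, green, blue); there is no depth.
- arm.get_calibration(name): a dict with "fx", "fy", "cx", "cy" (pixels), "extrinsics" (4x4, takes a point from world to camera coordinates). Camera axes: x right, y down, z forward; pixel columns grow to the right and rows downward; lengths in m; the calibration is good to about 2 mm. The wrist camera is an equidistant fisheye: a pixel r from the principal point sees the ray r / f radians off the axis. A picture is of the moment at which its call begins: read the wrist's pose just before it. get_calibration takes no time and is no camera call; for the wrist camera it gives the pose at the moment of the call.
- arm.sign_off(): hands the job in, once; it reports no verdict.
The state is a dict: "t": time; "joint_positions": joint angles; "qvel": joint speeds; "tau": joint torques, N m; "ee_pos": TCP position; "orientation": TCP orientation; "ft_force": force on the tool from outside, world axes, zero at the start; "wrist_torque": the same for the moment, N m; "finger_gap": finger opening in m.
Only numpy, scipy, OpenCV 4.12 (cv2) and the standard library are available. Lean on these libraries where they do the work, as an engineer would, in place of code of your own. Each camera call takes 0.05 s, during which the arm holds its last target. There are 200 camera calls.

TASK

Click the rack's keeper open, then take every steel plate hanging in the drip frame and slide it fully down into the slot whose width matches its thickness, centred in the slot. Stand the desiccant canister upright on the floor of the rack's pocket. Once all plates are in, push the keeper until it snaps shut over them; leave the mug, the mouse and the round steel block where they are.

Things in the scene. Friction and masses are not known exactly. Their poses are not given: they have to be found in the camera images.
- rack: Fixed storage rack on a 10 mm aluminium base. Origin at table height under the middle of its row of four slot modules; x axis along the row (module centres at x = -72, -24, 24, 72 mm, y = 0, order varies). On its +y side the sliding keeper, on black brackets (x -118 and 103 mm, y 50 to 70 mm, 95 mm high), on its -y side the canister pocket.
- keeper (a joint): Steel keeper bar, sliding 24 mm along the rack with an over-centre spring. Value in m: 0 shut (hooks over the slots, blocking them; so at the start), 0.024 open (shifted towards rack -x, hooks midway between slots, plates can pass). Crest at 0.006: opening takes about 7 N, then it springs open; closing (push to rack +x) rises to about 9 N, then it snaps shut and stays.
- tab (a point): Top centre (144 mm high) of the keeper's black upright tab, which moves with it: 10 mm thick (rack x), 24 mm wide, 41 mm tall above the bar; pinch it from above or push either face. The bar lies at rack y = 60 mm, top 102.5 mm high; its four hooks reach over the plates' +y ears, rack y 33 to 59 mm, heights 93.5 to 99.5 mm, 14 mm long each.
- pocket (a point): Centre of the floor of the canister pocket on the rack's -y side (10 mm above the table): a square tray, 70 x 62 mm inside along rack x and y, with walls 14 mm high and 4 mm thick.
- frame: Fixed drip frame in which the plates hang at the start. Origin at table height under its middle; x axis along its two steel rails, which are 8 mm wide, 248 mm long, 58 mm apart (inner faces), tops 80 mm above the table. Hanging places are 56 mm apart along x.
- canister: White desiccant canister with a dark top, 42 mm diameter, 30 mm tall, 60 g, standing on the table between frame and rack. Origin at the centre of its underside.
- ref_block: Bystander: round steel block, 64 mm diameter, 16 mm high. Origin at the centre of its underside. Leave alone.
- mouse: Bystander: black computer mouse, 100 x 58 x 30 mm. Origin at the centre of its underside. Leave alone.
- mug: Bystander: white mug, 76 mm diameter, 90 mm tall. Origin at the centre of its underside. Leave alone.
- plate_8: Bare steel T-shaped plate, 8 mm thick (its x axis), 200 g: body 50 mm wide (y), 60 mm high, under a crossbar 84 mm wide, 10 mm high, of the same thickness, whose ends are ears; 70 mm tall in all. Origin at the centre of its lower edge; z up. Starts hanging upright by its ears on the frame (origin 20 mm above the table). May be absent (None).
- slot_8: Fixed grey slot module on the rack base, 46 (x) x 60 (y) mm, 41 mm high, same yaw as the rack, with one upright slot through its middle, 10 mm wide (x), running along y, open at top and both ends, its mouth rounded (5 mm radius). Origin at the centre of its underside (10 mm above the table); slot floor 8 mm above the origin. For the 8 mm plate.
- plate_12: Bare steel T-shaped plate, 12 mm thick (its x axis), 300 g: body 50 mm wide (y), 60 mm high, under a crossbar 84 mm wide, 10 mm high, of the same thickness, whose ends are ears; 70 mm tall in all. Origin at the centre of its lower edge; z up. Starts hanging upright by its ears on the frame (origin 20 mm above the table). May be absent (None).
- slot_12: Fixed grey slot module on the rack base, 46 (x) x 60 (y) mm, 41 mm high, same yaw as the rack, with one upright slot through its middle, 14 mm wide (x), running along y, open at top and both ends, its mouth rounded (5 mm radius). Origin at the centre of its underside (10 mm above the table); slot floor 8 mm above the origin. For the 12 mm plate.
- plate_16: Bare steel T-shaped plate, 16 mm thick (its x axis), 400 g: body 50 mm wide (y), 60 mm high, under a crossbar 84 mm wide, 10 mm high, of the same thickness, whose ends are ears; 70 mm tall in all. Origin at the centre of its lower edge; z up. Starts hanging upright by its ears on the frame (origin 20 mm above the table). May be absent (None).
- slot_16: Fixed grey slot module on the rack base, 46 (x) x 60 (y) mm, 41 mm high, same yaw as the rack, with one upright slot through its middle, 18 mm wide (x), running along y, open at top and both ends, its mouth rounded (5 mm radius). Origin at the centre of its underside (10 mm above the table); slot floor 8 mm above the origin. For the 16 mm plate.
- plate_20: Bare steel T-shaped plate, 20 mm thick (its x axis), 500 g: body 50 mm wide (y), 60 mm high, under a crossbar 84 mm wide, 10 mm high, of the same thickness, whose ends are ears; 70 mm tall in all. Origin at the centre of its lower edge; z up. Starts hanging upright by its ears on the frame (origin 20 mm above the table). May be absent (None).
- slot_20: Fixed grey slot module on the rack base, 46 (x) x 60 (y) mm, 41 mm high, same yaw as the rack, with one upright slot through its middle, 22 mm wide (x), running along y, open at top and both ends, its mouth rounded (5 mm radius). Origin at the centre of its underside (10 mm above the table); slot floor 8 mm above the origin. For the 20 mm plate.

How it is judged:
On the way, in this order (a step that is already met when the one before it is completed fails the run):
1. the keeper is open (joint above 18 mm) (value of joint keeper above 0.018 m), for 0.2 s.
2. every plate present stands fully down in its matching slot, with the keeper still open (horizontal distance between plate_8 and slot_8 below 0.01 m and z of plate_8 in the frame of slot_8 below 0.012 m and angle between each of plate_8, plate_12, plate_16, plate_20's own z axis and vertical below 0.1 rad and horizontal distance between plate_12 and slot_12 below 0.01 m and z of plate_12 in the frame of slot_12 below 0.012 m and horizontal distance between plate_16 and slot_16 below 0.01 m and z of plate_16 in the frame of slot_16 below 0.012 m and horizontal distance between plate_20 and slot_20 below 0.01 m and z of plate_20 in the frame of slot_20 below 0.012 m and value of joint keeper above 0.012 m), for 0.3 s.
3. the keeper has snapped shut over the plates (joint below 3 mm) (value of joint keeper below 0.003 m), for 0.3 s.
At the end, for the whole second after the job is handed in: Every present plate at rest in its matching slot: within 10 mm of its middle, lower edge within 4 mm of the floor, tilt under 0.1 rad; keeper shut (below 3 mm); canister upright (0.1 rad), at rest on the pocket floor (5 mm), within 22 mm of its centre (horizontal distance between plate_8 and slot_8 below 0.01 m and z of plate_8 in the frame of slot_8 below 0.012 m and angle between each of plate_8, plate_12, plate_16, plate_20, canister's own z axis and vertical below 0.1 rad and horizontal distance between plate_12 and slot_12 below 0.01 m and z of plate_12 in the frame of slot_12 below 0.012 m and horizontal distance between plate_16 and slot_16 below 0.01 m and z of plate_16 in the frame of slot_16 below 0.012 m and horizontal distance between plate_20 and slot_20 below 0.01 m and z of plate_20 in the frame of slot_20 below 0.012 m and value of joint keeper below 0.003 m and horizontal distance between canister and pocket below 0.022 m and z of canister in the frame of pocket below 0.005 m and linear speed of each of canister, plate_8, plate_12, plate_16, plate_20 below 0.02 m/s); the robot touches nothing.
It fails at once if a bystander (mug, mouse, round block) is moved more than 30 mm (distance of any of mug, mouse, ref_block from where it was at the start of the episode above 0.03 m).
Of plate_8, plate_12, plate_16, plate_20 only 3 to 4 are there at a start; the rules pass over those that are not, and their reading is None.
At some moment in a run one of canister may be knocked a few centimetres aside while the robot is not near it.
It also fails if it takes over 210 s, if anything falls off the work surface, if the arm or the gripper's body presses on something with over 40 N, if the wrist force passes 120 N, or if a joint passes its speed limit or range.

## Working session

There is one attempt and no reset: what is moved stays moved. The work goes in short steps, Python scripts to look and compute and a tool call to move; the robot and the scene stay as the last step left them, time stands still between calls to the robot, and variables do not carry over. Pictures are saved under pics/ and viewed, about 12 in all and at most 16, crops included, and the job is handed in when it is done.

Besides the shell and the picture viewer there is one more tool, called after "Request:" as name(argument=value, ...) on one line, values as JSON. drive_tool: Moves the arm, as the interface text tells. Its arguments: {"type":"object","properties":{"deltas":{"type":"array"},"squeeze":{"type":"number"}},"required":["deltas"]}

```bash
ls && mkdir -p pics && cat > h.py <<'E'
import numpy as np, cv2
from station import arm
def snap(n,f):
    c=arm.get_calibration(n); im=arm.capture(n); cv2.imwrite('pics/'+f,im[...,::-1]); return im,c
def ray(c,u,v,fish=False):
    E=np.array(c['extrinsics']);x=(u-c['cx'])/c['fx'];y=(v-c['cy'])/c['fy']
    if fish:
        r=np.hypot(x,y); d=np.array([x/r*np.sin(r),y/r*np.sin(r),np.cos(r)]) if r>0 else np.array([0,0,1.])
    else: d=np.array([x,y,1.])
    R=E[:3,:3]; return -R.T@E[:3,3], R.T@d
def onz(c,u,v,z,fish=False):
    o,d=ray(c,u,v,fish); return (o+d*(z-o[2])/d[2])
def proj(c,p,fish=False):
    E=np.array(c['extrinsics']);q=E[:3,:3]@np.array(p)+E[:3,3]
    if fish:
        r=np.hypot(q[0],q[1]);t=np.arctan2(r,q[2]);return c['cx']+c['fx']*t*q[0]/r,c['cy']+c['fy']*t*q[1]/r
    return c['cx']+c['fx']*q[0]/q[2],c['cy']+c['fy']*q[1]/q[2]
E
python3 - <<'E'
from h import *
print(arm.state())
ims=[]
for n in('scene','side','wrist'):
    im,c=snap(n,n+'0.png'); print(n,c['fx'],c['cx'],c['cy'],np.round(-np.array(c['extrinsics'])[:3,:3].T@np.array(c['extrinsics'])[:3,3],3), np.array(c['extrinsics'])[2,:3].round(2))
    cv2.imwrite('pics/%s0b.png'%n,cv2.resize(im[...,::-1],(800,600),interpolation=cv2.INTER_CUBIC))
E
```

```text
pics
{'t': 0.0, 'joint_positions': array([-1.27107730e+00,  8.79525370e-02,  1.37225816e+00, -3.28004136e-05,
        1.68357939e+00, -1.03107983e-01]), 'qvel': array([ 1.53824913e-05,  8.72371276e-04, -4.54723421e-04,  2.16065991e-04,
        2.59116846e-03, -2.30747249e-04]), 'tau': array([ 8.36688178e-04, -3.40182352e+01, -3.02424252e+01,  7.19627109e-02,
        3.31983122e-02, -1.76034919e-04]), 'ee_pos': array([ 0.21542967, -0.50545718,  0.20430354]), 'orientation': array([-6.84306315e-04,  8.34270816e-01, -5.51353787e-01, -8.59746843e-04]), 'ft_force': array([-0.72053024, -0.22381047,  0.30732529]), 'wrist_torque': array([ 0.02207422, -0.04076132, -0.01698171]), 'finger_gap': 0.0938271686953658}
scene 370.59706967840344 255.26724751564146 191.53006060707753 [1.364 0.071 0.611] [-0.85 -0.05 -0.53]
side 467.59900879753866 242.5136027505968 189.10999764177063 [ 0.342 -0.586  0.923] [ 0.26  0.57 -0.78]
wrist 297.3186396354542 263.7599759183452 188.9315511778779 [ 0.279 -0.478  0.383] [-0.22 -0.09 -0.97]
```

View pics/scene0b.png

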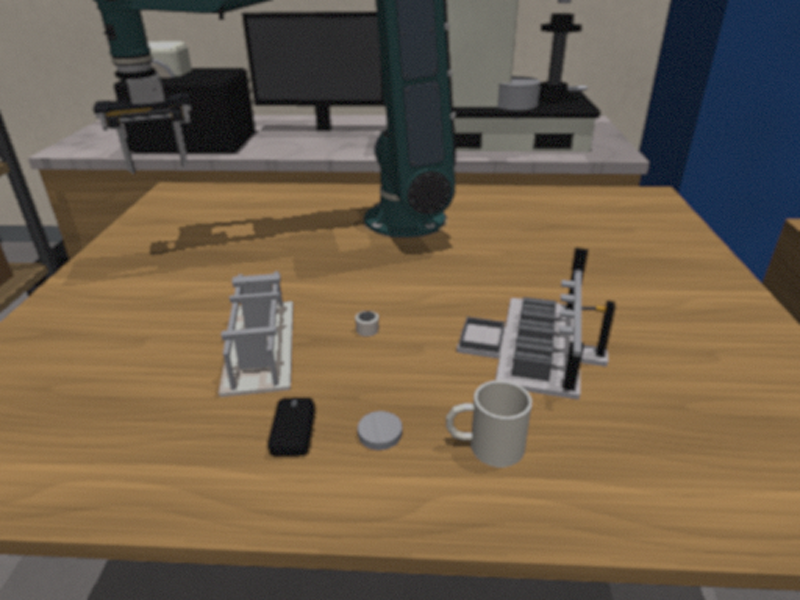

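View pics/side0b.png

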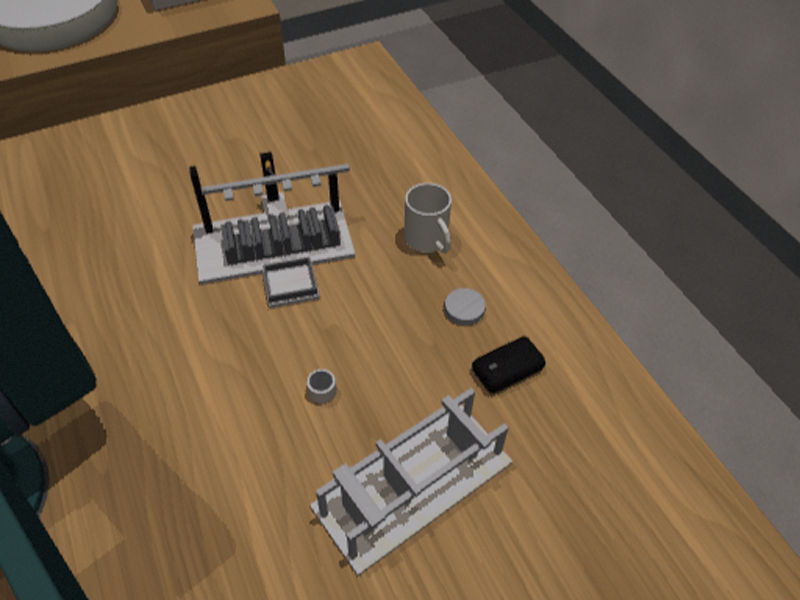

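Three plates are in the frame. In the side view (800x600) they sit at about (358,495), (395,465) and (467,422). The rack's bar runs (203,190)-(348,169), with black uprights at (200,200), (268,175) and (335,190). I'll compute rough positions from these.

```bash
python3 - <<'E'
from h import *
k=0.64
cs=arm.get_calibration('side');cc=arm.get_calibration('scene')
def S(n,pts,c):
    for (u,v,z,l) in pts: print(n,l,onz(c,u*k,v*k,z).round(3))
S('side',[(322,490,.08,'railA0'),(470,393,.08,'railA1'),(352,530,.08,'railB0'),(505,432,.08,'railB1'),(203,190,.1025,'bar0'),(348,169,.1025,'bar1'),(196,168,.144,'tab?'),(268,154,.144,'tab mid?'),(322,374,.03,'can'),(291,281,.01,'pocket'),(465,300,.016,'block'),(508,360,.03,'mouse'),(428,195,.09,'mug'),(200,280,.01,'base0'),(353,253,.01,'base1'),(280,235,.05,'slots')],cs)
S('scene',[(580,250,.144,'tab'),(609,303,.144,'tabmid'),(574,345,.1025,'barend'),(366,316,.03,'can'),(484,334,.01,'pocket')],cc)
E
```

```text
side railA0 [ 0.429 -0.221  0.08 ]
side railA1 [ 0.659 -0.177  0.08 ]
side railB0 [ 0.443 -0.282  0.08 ]
side railB1 [ 0.671 -0.247  0.08 ]
side bar0 [0.443 0.328 0.102]
side bar1 [0.677 0.274 0.103]
side tab? [0.442 0.335 0.144]
side tab mid? [0.557 0.318 0.144]
side can [ 0.5   -0.036  0.03 ]
side pocket [0.524 0.163 0.01 ]
side block [0.759 0.006 0.016]
side mouse [ 0.755 -0.127  0.03 ]
side mug [0.775 0.174 0.09 ]
side base0 [0.391 0.227 0.01 ]
side base1 [0.64  0.176 0.01 ]
side slots [0.534 0.229 0.05 ]
scene tab [0.445 0.33  0.144]
scene tabmid [0.618 0.337 0.144]
scene barend [0.669 0.282 0.103]
scene can [ 0.497 -0.045  0.03 ]
scene pocket [0.516 0.167 0.01 ]
```

Request:
drive_tool(deltas=[[0.03,0.04,0.04,0,1],[0.06,0.08,0.08,0,1],[0.09,0.12,0.12,0,1],[0.12,0.16,0.15,0,1],[0.15,0.2,0.15,0,1],[0.15,0.2,0.15,0,1]])

```text
t: 0.65
ee_pos: [0.3416, -0.3376, 0.3401]
orientation: [0.0, 0.834, -0.552, 0.001]
ft_force: [0.6, -0.5, -0.5]
finger_gap: 0.0943
```

Request:
drive_tool(deltas=[[0.02,0,0,7,1],[0.05,0,0,14,1],[0.08,0,0,21,1],[0.12,0,-0.02,28,1],[0.15,0,-0.05,35,1],[0.18,0,-0.08,42,1],[0.2,0,-0.11,49,1],[0.2,0,-0.13,56,1],[0.2,0,-0.15,63,1],[0.2,0,-0.16,70,1],[0.2,0,-0.16,77,1],[0.2,0,-0.16,77,1]])

```text
t: 1.65
ee_pos: [0.5403, -0.3382, 0.1766]
orientation: [-0.001, 0.996, 0.089, -0.001]
ft_force: [0.3, 0.2, 0.9]
finger_gap: 0.0938
```

```bash
python3 - <<'E'
from h import *
im,c=snap('wrist','w1.png'); s=arm.state(); print(s['ee_pos'],s['orientation'],s['qvel'].round(3))
cv2.imwrite('pics/w1b.png',cv2.resize(im[...,::-1],(800,600),interpolation=cv2.INTER_CUBIC))
E
```

```text
[ 0.54073811 -0.33860452  0.17784162] [-6.07973548e-04  9.96240452e-01  8.66269518e-02 -6.03110364e-04] [-0.002 -0.016 -0.025  0.002  0.002  0.035]
```

View pics/w1b.png

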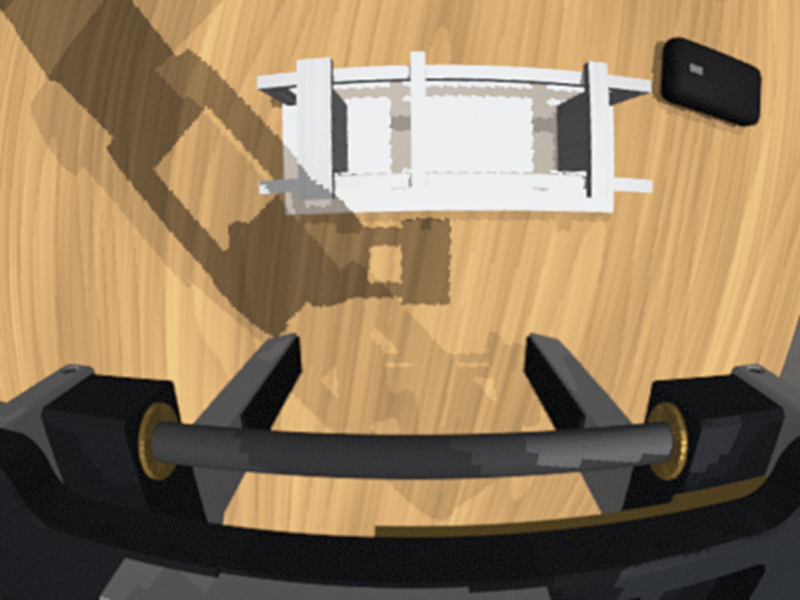

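The wrist view (800x600) shows the frame with crossbars at columns 298–333, 410–426 and 587–608, at rows ~55–197. I'll enlarge that area.

```bash
python3 - <<'E'
from h import *
im=cv2.imread('pics/w1.png')
cr=im[25:145,155:425]
cv2.imwrite('pics/w1c.png',cv2.resize(cr,None,fx=2.96,fy=2.96,interpolation=cv2.INTER_CUBIC))
E
```

```text
(no output)
```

View pics/w1c.png

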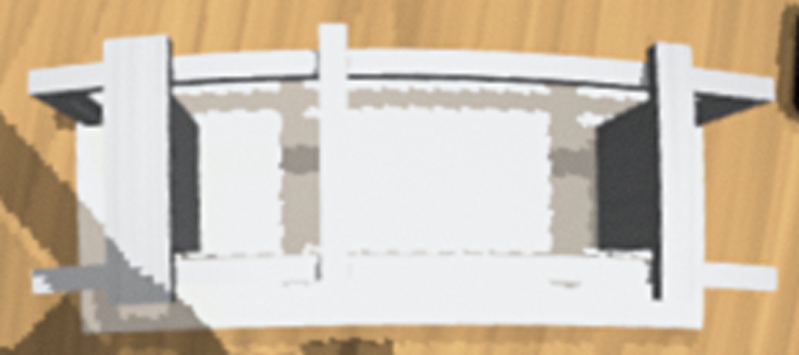

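```bash
cat > m.py <<'E'
from h import *
E
python3 - <<'E'
from h import *
c=arm.get_calibration('wrist')
def P(u,v,z): return onz(c,155+(u+.5)/2.96-.5,25+(v+.5)/2.96-.5,z,True)
for n,q in dict(A=[(104,40),(168,36),(106,298),(172,300)],B=[(320,24),(347,24),(321,280),(346,280)],C=[(657,44),(691,46),(661,300),(697,297)]).items():
    p=np.array([P(u,v,.09)[:2] for u,v in q])
    tx=np.linalg.norm(p[1]-p[0]),np.linalg.norm(p[3]-p[2]); l=(p[0]+p[1]-p[2]-p[3])/2
    print(n,p.mean(0).round(4),'thick',np.round(tx,4),'len',np.linalg.norm(l).round(4),'yaw',np.degrees(np.arctan2(l[1],l[0]))-90)
r=np.array([P(u,v,.08)[:2] for u,v in [(29,81),(774,90),(33,281),(776,279)]])
print(r.round(4))
for a,b in((0,1),(2,3)):
    d=r[b]-r[a]; print(np.linalg.norm(d),np.degrees(np.arctan2(d[1],d[0])))
print(r.mean(0), np.linalg.norm(r[2]-r[0]))
E
```

```text
A [ 0.4655 -0.246 ] thick [0.0202 0.0208] len 0.0822 yaw 10.582431999868874
B [ 0.5239 -0.232 ] thick [0.0081 0.0075] len 0.0797 yaw 9.932397650096163
C [ 0.6316 -0.2139] thick [0.012  0.0128] len 0.0828 yaw 11.161509064731462
[[ 0.4223 -0.2208]
 [ 0.6663 -0.1738]
 [ 0.4349 -0.2861]
 [ 0.6787 -0.2387]]
0.24843821384091583 10.891619083726892
0.24831401989357432 10.992896535355177
[ 0.55054372 -0.22982845] 0.06651386589123497
```

Frame centre is (0.5505,-0.2298), yaw 10.9°, and rail length and spacing agree with the given sizes. The plates are A=20 mm, B=8 mm and C=12 mm; plate_16 is absent. Next is the rack.

Request:
drive_tool(deltas=[[0,0.03,0.03,0,1],[0,0.07,0.05,-4,1],[-0.01,0.11,0.05,-8,1],[-0.01,0.15,0.05,-12,1],[-0.02,0.19,0.05,-18,1],[-0.026,0.23,0.05,-22,1],[-0.026,0.27,0.05,-22,1],[-0.026,0.31,0.05,-22,1],[-0.026,0.35,0.05,-22,1],[-0.026,0.39,0.05,-22,1],[-0.026,0.43,0.05,-22,1],[-0.026,0.46,0.05,-22,1]])

```text
t: 2.7
ee_pos: [0.5147, 0.1242, 0.2301]
orientation: [-0.001, 0.995, -0.105, 0.001]
ft_force: [0.3, -0.3, -0.7]
finger_gap: 0.0937
```

Request:
drive_tool(deltas=[[0,0.03,0,0,1],[0,0.03,0,0,1],[0,0.03,0,0,1]])

```text
t: 2.95
ee_pos: [0.5149, 0.1524, 0.2296]
orientation: [0.0, 0.995, -0.104, 0.001]
ft_force: [1.5, -0.5, -0.5]
finger_gap: 0.094
```

```bash
python3 - <<'E'
from h import *
im,c=snap('wrist','w2.png'); s=arm.state(); print(s['ee_pos'],s['orientation'],s['qvel'].round(3))
cv2.imwrite('pics/w2b.png',cv2.resize(im[...,::-1][0:270,60:420],(800,600),interpolation=cv2.INTER_CUBIC))
E
```

```text
[0.51506392 0.15117686 0.22944799] [ 2.30917961e-04  9.94546886e-01 -1.04288436e-01  6.00282748e-04] [-0.033 -0.005  0.007 -0.001  0.002 -0.01 ]
```

View pics/w2b.png

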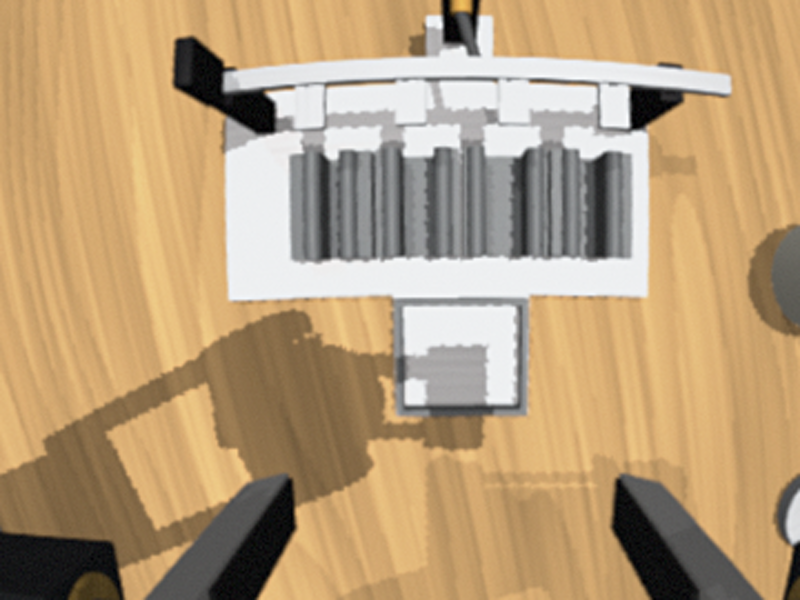

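The tab top is at (186,62) in this crop, the module row spans columns 292–632 with its front edge at row 258, and the pocket is at (460,355). I'll zoom in on the slots.

```bash
python3 - <<'E'
from h import *
im=cv2.imread('pics/w2.png')
cr=im[5:145,130:395]
cv2.imwrite('pics/w2c.png',cv2.resize(np.clip(cr.astype(float)*1.3,0,255).astype(np.uint8),None,fx=3,fy=4,interpolation=cv2.INTER_CUBIC))
c=arm.get_calibration('wrist')
def P(u,v,z): return onz(c,60+(u+.5)/2.2222-.5,(v+.5)/2.2222-.5,z,True)
for l,u,v,z in [('modFL',292,259,.051),('modFR',632,258,.051),('baseFL',230,300,.01),('baseFR',648,296,.01),('barL',226,82,.1025),('barR',730,85,.1025),('tab',186,62,.144),
 ('p1',403,306,.01),('p2',517,304,.01),('p3',519,405,.01),('p4',403,406,.01)]: print(l,P(u,v,z).round(4))
E
```

```text
modFL [0.4425 0.2399 0.051 ]
modFR [0.6247 0.2022 0.051 ]
baseFL [0.3875 0.2274 0.01  ]
baseFR [0.6418 0.1752 0.01  ]
barL [0.4408 0.3311 0.1025]
barR [0.6795 0.2823 0.1025]
tab [0.4367 0.3313 0.144 ]
p1 [0.4928 0.1985 0.01  ]
p2 [0.5603 0.1855 0.01  ]
p3 [0.5496 0.1239 0.01  ]
p4 [0.4791 0.1382 0.01  ]
```

View pics/w2c.png

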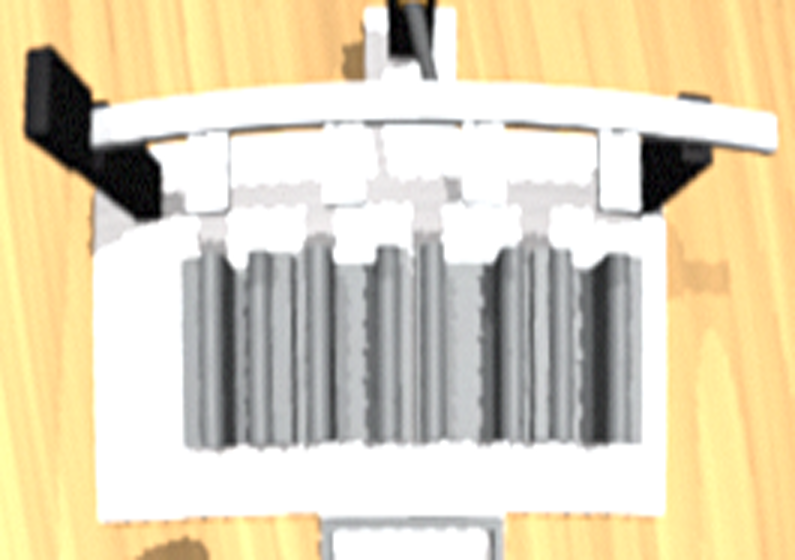

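```bash
cat >> h.py <<'E'
RO=np.array([.5396,.2505]); RY=np.radians(-11.6)
def rack(x,y,z=None):
    p=RO+np.array([np.cos(RY)*x-np.sin(RY)*y,np.sin(RY)*x+np.cos(RY)*y]); return p if z is None else np.array([p[0],p[1],z])
def inrack(p):
    d=np.array(p[:2])-RO; return np.array([np.cos(RY)*d[0]+np.sin(RY)*d[1],-np.sin(RY)*d[0]+np.cos(RY)*d[1]])
def rect(im,c,x0,x1,y0,y1,z,s):
    xs=np.arange(x0,x1,s); ys=np.arange(y1,y0,-s)
    m=np.array([[proj(c,rack(x,y,z),True) for x in xs] for y in ys],np.float32)
    return cv2.remap(im,m[...,0],m[...,1],cv2.INTER_CUBIC)
E
python3 - <<'E'
from h import *
im=cv2.imread('pics/w2.png'); c=arm.get_calibration('wrist')
def P(u,v,z): return onz(c,60+(u+.5)/2.2222-.5,(v+.5)/2.2222-.5,z,True)
for u,v in [(310,105),(411,100),(515,100),(617,105)]: print(inrack(P(u,v,.0995)).round(4))
print('tab',inrack(P(186,62,.144)), 'cam',inrack(ray(c,0,0,True)[0]))
r=rect(im,c,-.12,.12,-.045,.035,.051,.0006)
r=cv2.resize(r,(800,266))
g=cv2.cvtColor(r,cv2.COLOR_BGR2GRAY); g=cv2.createCLAHE(3,(4,4)).apply(g)
for i,x in enumerate(np.arange(-.12,.12,.024)): cv2.line(r,(int((x+.12)/.24*800),0),(int((x+.12)/.24*800),12),(0,0,255),1)
cv2.imwrite('pics/w2r.png',np.vstack([r,cv2.cvtColor(g,cv2.COLOR_GRAY2BGR)]))
E
```

```text
[-0.0717  0.0439]
[-0.024   0.0439]
[0.0242 0.0438]
[0.0728 0.0437]
tab [-0.11702669  0.0584291 ] cam [-0.00497456 -0.03186573]
```

View pics/w2r.png

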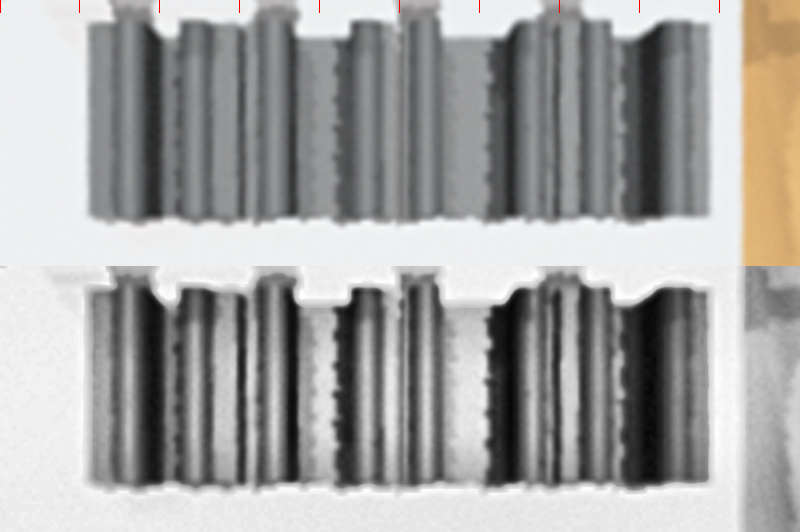

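The hooks measure x = -71.7, -24, 24.2 and 72.8 mm, against ±24 and ±72 given, so the rack pose is confirmed. The slot widths are still unclear, so I'll look from straight above each slot, closer in.

Request:
drive_tool(deltas=[[-0.03,0.02,-0.03,0,1],[-0.06,0.04,-0.06,0,1],[-0.06,0.04,-0.1,0,1],[-0.06,0.04,-0.1,0,1],[-0.06,0.04,-0.1,0,1]])

```text
t: 3.42
ee_pos: [0.4527, 0.1893, 0.1258]
orientation: [0.002, 0.994, -0.105, -0.003]
ft_force: [0.3, 0.6, 1.1]
finger_gap: 0.0941
```

```bash
python3 - <<'E'
from h import *
im,c=snap('wrist','s1.png'); s=arm.state(); print(s['ee_pos'],inrack(s['ee_pos']),inrack(ray(c,0,0,True)[0]),ray(c,0,0,True)[0]); import pickle; pickle.dump(c,open('s1.pkl','wb'))
E
```

```text
[0.4554234  0.18984796 0.12913615] [-0.07026152 -0.0763393 ] [-0.07239944 -0.00645222] [0.4673819  0.2587375  0.30446035]
```

Request:
drive_tool(deltas=[[0.025,-0.005,0,0,1],[0.047,-0.01,0,0,1],[0.047,-0.01,0,0,1],[0.047,-0.01,0,0,1]])

```text
t: 3.8
ee_pos: [0.5055, 0.1803, 0.1323]
orientation: [-0.001, 0.994, -0.106, 0.003]
ft_force: [-0.3, -1.1, 0.3]
finger_gap: 0.0939
```

```bash
python3 - <<'E'
from h import *
im,c=snap('wrist','s2.png'); import pickle; pickle.dump(c,open('s2.pkl','wb'))
E
```

Request:
drive_tool(deltas=[[0.025,-0.005,0,0,1],[0.047,-0.01,0,0,1],[0.047,-0.01,0,0,1],[0.047,-0.01,0,0,1]])

```text
t: 4.18
ee_pos: [0.5496, 0.1709, 0.1299]
orientation: [-0.0, 0.995, -0.104, 0.001]
ft_force: [-0.0, 0.1, -0.1]
finger_gap: 0.0945
```

```bash
python3 - <<'E'
from h import *
im,c=snap('wrist','s3.png'); import pickle; pickle.dump(c,open('s3.pkl','wb'))
E
```

Request:
drive_tool(deltas=[[0.025,-0.005,0,0,1],[0.047,-0.01,0,0,1],[0.047,-0.01,0,0,1],[0.047,-0.01,0,0,1]])

```text
t: 4.57
ee_pos: [0.5955, 0.1613, 0.1291]
orientation: [-0.0, 0.995, -0.104, -0.0]
ft_force: [-1.3, 1.0, -0.4]
finger_gap: 0.0941
```

```bash
sed -i 's/RO=np.array(.*); RY/RO=np.array([.5394,.2495]); RY/' h.py && python3 - <<'E'
from h import *
import pickle
im,c=snap('wrist','s4.png'); pickle.dump(c,open('s4.pkl','wb'))
print(inrack(ray(c,0,0,True)[0]))
rows=[]
for i,x in enumerate((-.072,-.024,.024,.072)):
    im=cv2.imread(f'pics/s{i+1}.png'); c=pickle.load(open(f's{i+1}.pkl','rb'))
    r=rect(im,c,x-.05,x+.05,-.04,.03,.051,.00025) # 400x280
    r=cv2.convertScaleAbs(r,alpha=1.3)
    for m in range(-5,6): cv2.line(r,(int(200+m*40),0),(int(200+m*40),8 if m else 16),(0,0,255),1)
    rows.append(r)
cv2.imwrite('pics/slots.png',np.vstack([np.hstack(rows[:2]),np.hstack(rows[2:])]))
E
```

```text
[ 0.07206381 -0.00485311]
```

View pics/slots.png

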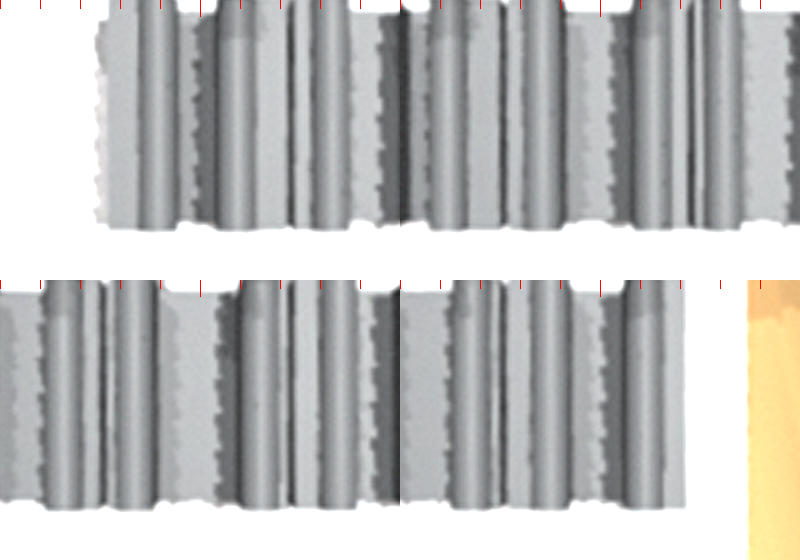

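Slot gaps at 4 px/mm are 40, 70, 85 and 57 px, which is 10, 18, 21 and 14 mm. So slot_8 is at x=-72, slot_16 at -24 (unused), slot_20 at +24 and slot_12 at +72. Next I'll open the keeper by pinching the tab.

Request:
drive_tool(deltas=[[0,0,0.04,0,0.5],[-0.02,0.02,0.07,0,0.5],[-0.045,0.05,0.07,0,0.5],[-0.07,0.08,0.07,0,0.5],[-0.1,0.11,0.07,0,0.5],[-0.125,0.14,0.07,0,0.5],[-0.15,0.165,0.07,0,0.5],[-0.159,0.171,0.07,0,0.5],[-0.159,0.171,0.07,0,0.5],[-0.159,0.171,0.07,0,0.5]])

```text
t: 5.45
ee_pos: [0.4363, 0.332, 0.1994]
orientation: [0.0, 0.995, -0.103, 0.001]
ft_force: [-0.7, 0.2, 1.0]
finger_gap: 0.0472
```

```bash
sed -i 's/RO=np.array(.*); RY/RO=np.array([.5396,.2505]); RY/' h.py && python3 - <<'E'
from h import *
im,c=snap('wrist','t1.png'); s=arm.state(); print(s['ee_pos'],s['finger_gap'],s['qvel'].round(3))
print(proj(c,[.437,.332,.144],True), proj(c,s['ee_pos'],True))
g=cv2.cvtColor(im,cv2.COLOR_RGB2GRAY)
cv2.imwrite('pics/t1c.png',cv2.resize(im[...,::-1][120:345,110:410],(800,600),interpolation=cv2.INTER_CUBIC))
E
```

```text
[0.43712122 0.33142302 0.19915417] 0.04706642362698435 [-0.028  0.015 -0.007  0.003 -0.001  0.002]
(np.float64(266.1682074171969), np.float64(202.4982034991036)) (np.float64(267.22179806806645), np.float64(227.75589443645342))
```

View pics/t1c.png

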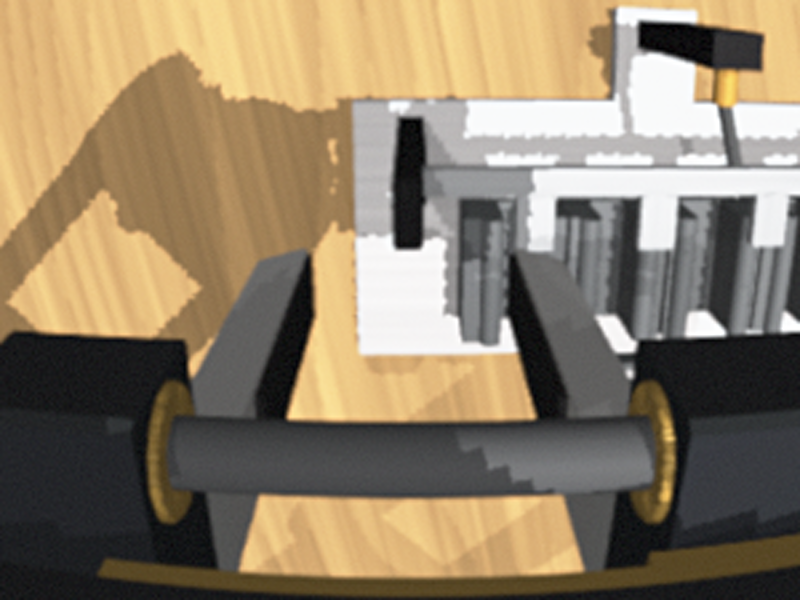

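```bash
python3 - <<'E'
from h import *
c=arm.get_calibration('wrist')
for u,v in[(395,247),(421,247),(408,183)]:
    p=onz(c,110+(u+.5)/2.667-.5,120+(v+.5)/2.667-.5,.144,True);print(p,inrack(p))
p=onz(c,110+408/2.667,120+118/2.667,.103,True);print(p,inrack(p))
E
```

```text
[0.42927571 0.32460471 0.144     ] [-0.12297176  0.05040736]
[0.43718876 0.32293408 0.144     ] [-0.11488441  0.05036199]
[0.43749202 0.34383279 0.144     ] [-0.11878961  0.07089483]
[0.44034536 0.3565509  0.103     ] [-0.11855189  0.08392692]
```

The tab's front edge is at rack y≈50 mm and its centre is at x≈-119 mm, about 2 mm off plan. I'll descend, pinch and pull.

Request:
drive_tool(deltas=[[-0.002,0.002,-0.03,0,0.5],[-0.002,0.002,-0.06,0,0.5],[-0.002,0.002,-0.086,0,0.5],[-0.002,0.002,-0.086,0,0.5],[-0.002,0.002,-0.086,0,0],[-0.002,0.002,-0.086,0,0],[-0.002,0.002,-0.086,0,0],[-0.002,0.002,-0.086,0,0],[-0.002,0.002,-0.086,0,0]], squeeze=20)

```text
t: 6.25
ee_pos: [0.436, 0.3346, 0.1147]
orientation: [-0.001, 0.995, -0.104, 0.001]
ft_force: [0.5, -0.4, -0.4]
finger_gap: 0.0171
```

Request:
drive_tool(deltas=[[0,0,0,0,0],[0,0,0,0,0],[0,0,0,0,0]])

```text
t: 6.5
ee_pos: [0.4358, 0.3344, 0.1141]
orientation: [-0.001, 0.995, -0.104, 0.001]
ft_force: [1.4, -0.6, 3.4]
finger_gap: 0.0097
```

Gripped: the gap is 9.7 mm, matching the 10 mm tab. I'll pull 25 mm along rack -x, which is world (-0.0245, +0.005).

Request:
drive_tool(deltas=[[-0.004,0.001,0,0,0],[-0.008,0.002,0,0,0],[-0.012,0.0025,0,0,0],[-0.016,0.003,0,0,0],[-0.02,0.004,0,0,0],[-0.0235,0.005,0,0,0],[-0.0235,0.005,0,0,0],[-0.0235,0.005,0,0,0],[-0.0235,0.005,0,0,0.4],[-0.0235,0.005,0,0,0.4],[-0.0235,0.005,0,0,0.4]])

```text
t: 7.42
ee_pos: [0.4101, 0.3389, 0.1115]
orientation: [0.001, 0.995, -0.104, -0.002]
ft_force: [-0.9, -1.4, -0.6]
finger_gap: 0.0266
```

Request:
drive_tool(deltas=[[0,0,0.03,0,0.4],[0,0,0.06,0,0.4],[0.01,-0.02,0.09,0,0.4],[0.04,-0.05,0.11,0,0.4],[0.07,-0.08,0.12,0,0.4],[0.1,-0.11,0.12,0,0.4],[0.105,-0.14,0.12,0,0.4],[0.105,-0.17,0.12,0,0.4],[0.105,-0.187,0.12,0,0.4],[0.105,-0.187,0.12,0,0.4]])

```text
t: 8.25
ee_pos: [0.5162, 0.1491, 0.2318]
orientation: [0.001, 0.994, -0.106, -0.001]
ft_force: [-0.8, -0.2, -0.1]
finger_gap: 0.038
```

```bash
python3 - <<'E'
from h import *
im,c=snap('wrist','k1.png'); s=arm.state(); print(s['ee_pos'])
r=rect(im[...,::-1],c,-.16,.16,.02,.08,.0995,.0004)
for x in (-.072,-.024,.024,.072): cv2.line(r,(int((x+.16)/.0004),0),(int((x+.16)/.0004),10),(0,0,255),1)
cv2.imwrite('pics/k1r.png',r)
E
```

```text
[0.51610718 0.15098416 0.23191896]
```

View pics/k1r.png

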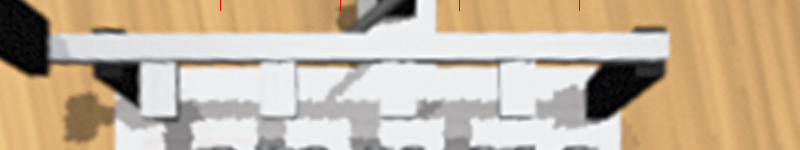

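The hooks have shifted by -24.8 mm, so the keeper is open. Next is plate_20.

Request:
drive_tool(deltas=[[0,-0.03,0,0,0.55],[0,-0.07,0,3,0.55],[-0.01,-0.11,0,8,0.55],[-0.015,-0.15,0,13,0.55],[-0.02,-0.19,0,18,0.55],[-0.03,-0.23,0,23,0.55],[-0.04,-0.27,0,23,0.55],[-0.045,-0.31,0,23,0.55],[-0.049,-0.35,-0.02,23,0.55],[-0.049,-0.38,-0.05,23,0.55],[-0.049,-0.397,-0.07,23,0.55],[-0.049,-0.397,-0.07,23,0.55]])

```text
t: 9.3
ee_pos: [0.4649, -0.2452, 0.1561]
orientation: [-0.003, 0.995, 0.095, -0.004]
ft_force: [-1.1, 1.1, -1.4]
finger_gap: 0.0516
```

```bash
python3 - <<'E'
from h import *
s=arm.state(); q=s['orientation']; print(s['ee_pos'],np.degrees(2*np.arctan2(q[2],q[1])),s['qvel'].round(3))
E
```

```text
[ 0.46487166 -0.24516888  0.15613039] 10.910652477903021 [ 0.057 -0.048 -0.043  0.043  0.083  0.038]
```

Request:
drive_tool(deltas=[[0,0,-0.02,0,0.55],[0,0,-0.05,0,0.55],[0,0,-0.08,0,0.55],[0,0,-0.1,0,0.55],[0,0,-0.103,0,0.55],[0,0,-0.103,0,0.55]])

```text
t: 9.8
ee_pos: [0.4674, -0.2427, 0.0589]
orientation: [-0.001, 0.995, 0.098, -0.001]
ft_force: [0.0, 0.2, -0.5]
finger_gap: 0.0517
```

Request:
drive_tool(deltas=[[0,0,0,0,0],[0,0,0,0,0],[0,0,0,0,0],[0,0,0,0,0],[0,0,0,0,0],[0,0,0,0,0],[0,0,0,0,0]], squeeze=40)

```text
t: 10.38
ee_pos: [0.4661, -0.2457, 0.0611]
orientation: [0.001, 0.995, 0.096, -0.001]
ft_force: [-5.3, -0.9, 6.5]
finger_gap: 0.0201
```

Request:
drive_tool(deltas=[[0,0,0.015,0,0],[0,0,0.035,0,0],[0,0,0.06,0,0],[0,0,0.09,0,0],[0,0,0.12,0,0],[0,0,0.12,0,0],[0,0,0.12,0,0]])

```text
t: 10.97
ee_pos: [0.468, -0.2453, 0.1805]
orientation: [0.001, 0.995, 0.096, 0.001]
ft_force: [1.3, 0.1, -6.0]
finger_gap: 0.0197
```

```bash
python3 - <<'E'
from h import *
s=arm.state(); q=s['orientation']; print(s['ee_pos'],np.degrees(2*np.arctan2(q[2],q[1])),s['qvel'].round(3),s['ft_force'],s['finger_gap'])
for n,x in(('20',.024),('8',-.072),('12',.072)): print(n,rack(x,0))
E
```

```text
[ 0.4680142  -0.24529373  0.18049311] 11.06560789548074 [ 0.     0.035  0.083 -0.     0.001  0.001] [ 1.33752163  0.12862699 -6.02065378] 0.01972744079456029
20 [0.56310981 0.24567413]
8 [0.46907058 0.26497761]
12 [0.61012942 0.23602239]
```

Request:
drive_tool(deltas=[[0.005,0.025,0,0,0],[0.012,0.06,0,-3,0],[0.02,0.1,0,-7,0],[0.03,0.14,0,-11,0],[0.04,0.18,0,-15,0],[0.05,0.22,0,-19,0],[0.06,0.26,0,-22.6,0],[0.07,0.3,0,-22.6,0],[0.08,0.34,0,-22.6,0],[0.09,0.38,0,-22.6,0],[0.095,0.42,0,-22.6,0],[0.095,0.455,0,-22.6,0]])

```text
t: 11.97
ee_pos: [0.5611, 0.2124, 0.1746]
orientation: [0.001, 0.995, -0.1, -0.003]
ft_force: [0.4, -0.3, -4.9]
finger_gap: 0.0199
```

Request:
drive_tool(deltas=[[0,0.02,0,0,0],[0,0.036,0,0,0],[0,0.036,0,0,0],[0,0.036,0,0,0],[0,0.036,0,0,0]])

```text
t: 12.38
ee_pos: [0.5614, 0.245, 0.1769]
orientation: [0.001, 0.995, -0.101, -0.002]
ft_force: [-0.2, -0.7, -4.9]
finger_gap: 0.0198
```

```bash
cat > st.py <<'E'
from h import *
s=arm.state(); q=s['orientation']; print(s['ee_pos'].round(4),np.degrees(2*np.arctan2(q[2],q[1])).round(2),'qv',abs(s['qvel']).max().round(3),s['ft_force'].round(1),round(s['finger_gap'],4),'rack',inrack(s['ee_pos']).round(4),round(s['t'],2))
E
python3 st.py; python3 - <<'E'
from h import *
im,c=snap('wrist','i1.png')
cv2.imwrite('pics/i1b.png',cv2.resize(im[...,::-1][90:330,90:410],(800,600),interpolation=cv2.INTER_CUBIC))
for z in (.088+.0,.12): print(proj(c,rack(.024,0,z),True))
E
```

```text
[0.5614 0.245  0.1769] -11.55 qv 0.016 [-0.2 -0.7 -4.9] 0.0198 rack [ 0.0224 -0.001 ] 12.38
(np.float64(267.28344700568505), np.float64(191.05166610999902))
(np.float64(267.5376073467795), np.float64(200.840210047749))
```

View pics/i1b.png

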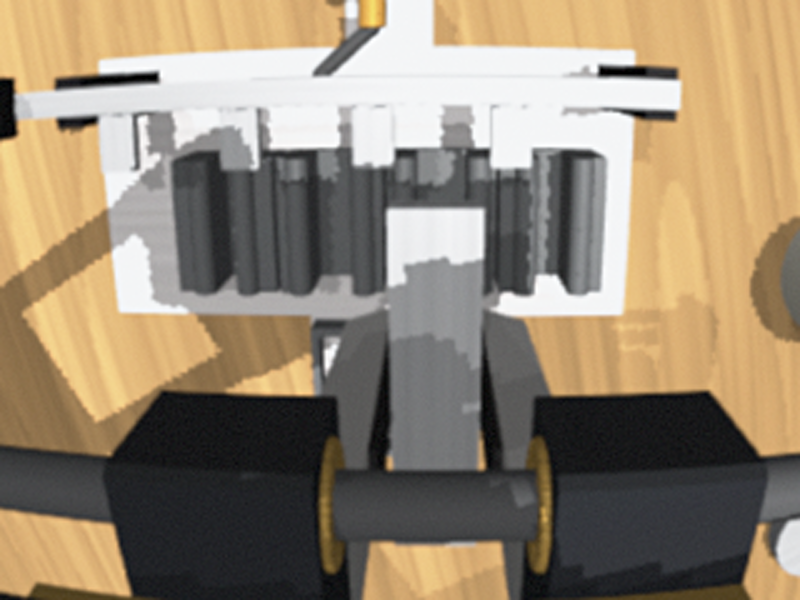

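The plate is held square. Judged by the hooks at columns 372 and 511, the slot centre lies about 2 mm to +x, which agrees with the TCP at rack x=22.4 against 24. I'll check the centring along y, then insert.

```bash
python3 - <<'E'
from h import *
c=arm.get_calibration('wrist')
for u in (389,485): p=onz(c,90+u/2.5-.3,90+208/2.5-.3,.208,True); print(inrack(p))
E
```

```text
[0.01228674 0.04048202]
[0.03184246 0.04050187]
```

Request:
drive_tool(deltas=[[0.0016,0,-0.01,0,0],[0.0018,0.0006,-0.03,0,0],[0.0018,0.0006,-0.05,0,0],[0.0018,0.0006,-0.058,0,0],[0.0018,0.0006,-0.058,0,0],[0.0018,0.0006,-0.058,0,0]])

```text
t: 12.93
ee_pos: [0.5641, 0.246, 0.1212]
orientation: [0.0, 0.995, -0.101, -0.001]
ft_force: [0.2, -0.1, -4.4]
finger_gap: 0.0199
```

```bash
python3 st.py
```

```text
[0.5641 0.246  0.1212] -11.58 qv 0.045 [ 0.2 -0.1 -4.4] 0.0199 rack [0.0249 0.0005] 12.93
```

Request:
drive_tool(deltas=[[-0.0005,0,-0.01,0,0],[-0.0005,0,-0.02,0,0],[-0.0005,0,-0.028,0,0],[-0.0005,0,-0.034,0,0],[-0.0005,0,-0.04,0,0],[-0.0005,0,-0.046,0,0],[-0.0005,0,-0.05,0,0]])

```text
t: 13.52
ee_pos: [0.5634, 0.2467, 0.0708]
orientation: [0.0, 0.995, -0.1, -0.0]
ft_force: [-0.1, -0.6, -5.7]
finger_gap: 0.0197
```

Request:
drive_tool(deltas=[[0,0,-0.005,0,0],[0,0,-0.009,0,0],[0,0,-0.0125,0,0],[0,0,-0.0125,0,0]])

```text
t: 13.85
ee_pos: [0.5639, 0.2468, 0.0594]
orientation: [-0.0, 0.995, -0.1, 0.0]
ft_force: [-0.7, -0.3, -5.2]
finger_gap: 0.0199
```

Request:
drive_tool(deltas=[[0,0,-0.002,0,0],[0,0,-0.003,0,0],[0,0,-0.003,0,0]])

```text
t: 14.1
ee_pos: [0.5641, 0.247, 0.0591]
orientation: [-0.0, 0.995, -0.1, 0.001]
ft_force: [-3.0, -0.5, 5.2]
finger_gap: 0.0198
```

Bottomed out: fz reversed from -5 to +5 N. I'll release and retreat.

Request:
drive_tool(deltas=[[0,0,0,0,0.38],[0,0,0,0,0.38],[0,0,0,0,0.38],[0,0,0,0,0.38],[0,0,0.03,0,0.38],[0,0,0.06,0,0.38],[0,0,0.1,0,0.38],[0,0,0.13,0,0.38],[0,0,0.13,0,0.38]])

```text
t: 14.85
ee_pos: [0.5674, 0.248, 0.1956]
orientation: [-0.003, 0.995, -0.1, 0.007]
ft_force: [1.0, 0.6, 1.4]
finger_gap: 0.0356
```

```bash
python3 st.py; python3 - <<'E'
from h import *
im,c=snap('wrist','i2.png')
cv2.imwrite('pics/i2b.png',cv2.resize(im[...,::-1][90:330,90:410],(800,600),interpolation=cv2.INTER_CUBIC))
cc=arm.get_calibration('side')
E
```

```text
[0.5674 0.248  0.1956] -11.52 qv 0.086 [1.  0.6 1.4] 0.0356 rack [0.0278 0.0032] 14.85
```

View pics/i2b.png

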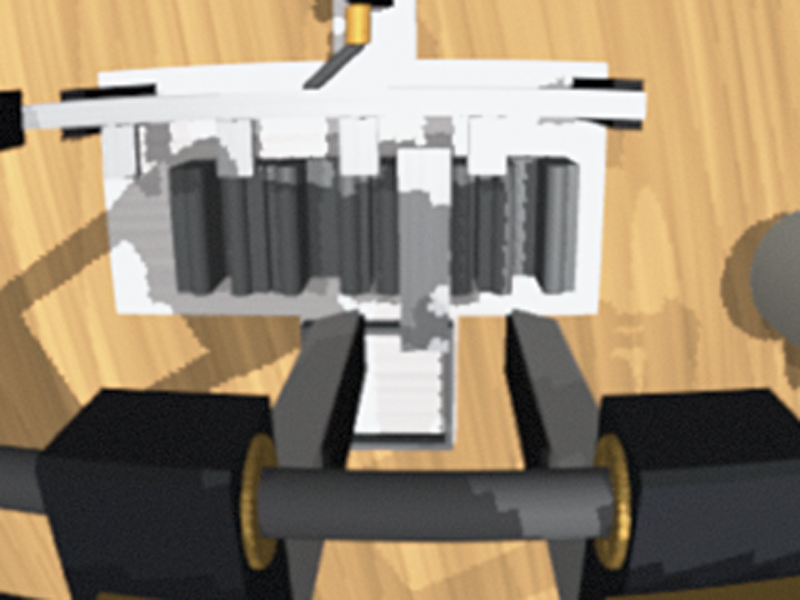

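The plate is seated, with its top at columns 399–450 and rows 150–350, hooks on either side and no tilt visible. I'll check its centre numerically and go for plate_8.

```bash
python3 - <<'E'
from h import *
c=arm.get_calibration('wrist')
p=np.array([inrack(onz(c,90+(u+.5)/2.5-.5,90+(v+.5)/2.5-.5,.088,True)) for u,v in[(399,150),(449,150),(402,350),(452,350)]]); print(p.round(4),p.mean(0).round(4))
E
python3 st.py
```

```text
[[ 0.0124  0.0412]
 [ 0.0315  0.0412]
 [ 0.0128 -0.0403]
 [ 0.0332 -0.0403]] [0.0225 0.0005]
[0.5663 0.2476 0.192 ] -11.52 qv 0.098 [ 0.4 -0.2 -0.5] 0.0357 rack [0.0267 0.0025] 14.9
```

Request:
drive_tool(deltas=[[0,-0.03,0,0,0.5],[0,-0.07,0,3,0.5],[-0.01,-0.11,0,8,0.5],[-0.02,-0.15,0,13,0.5],[-0.03,-0.19,0,18,0.5],[-0.04,-0.23,0,22.4,0.5],[-0.043,-0.27,0,22.4,0.5],[-0.043,-0.31,0,22.4,0.5],[-0.043,-0.35,0,22.4,0.5],[-0.043,-0.39,0,22.4,0.5],[-0.043,-0.43,-0.02,22.4,0.5],[-0.043,-0.46,-0.03,22.4,0.5]])

```text
t: 15.9
ee_pos: [0.5196, -0.2155, 0.154]
orientation: [-0.0, 0.996, 0.094, -0.001]
ft_force: [0.1, 0.3, -0.4]
finger_gap: 0.0468
```

Request:
drive_tool(deltas=[[0,-0.021,0,0,0.5],[0,-0.021,0,0,0.5],[0,-0.021,0,0,0.5],[0,-0.021,0,0,0.5]])

```text
t: 16.23
ee_pos: [0.5205, -0.2333, 0.1555]
orientation: [-0.001, 0.995, 0.095, -0.0]
ft_force: [-0.1, 0.2, 0.3]
finger_gap: 0.0468
```

```bash
python3 st.py
```

```text
[ 0.5205 -0.2333  0.1555] 10.9 qv 0.021 [-0.1  0.2  0.3] 0.0468 rack [ 0.0786 -0.4778] 16.23
```

Request:
drive_tool(deltas=[[0.003,-0.001,-0.02,0,0.5],[0.003,-0.001,-0.05,0,0.5],[0.003,-0.001,-0.08,0,0.5],[0.003,-0.001,-0.0965,0,0.5],[0.003,-0.001,-0.0965,0,0.5],[0.003,-0.001,-0.0965,0,0.5]])

```text
t: 16.73
ee_pos: [0.5235, -0.2335, 0.0593]
orientation: [-0.001, 0.995, 0.096, -0.001]
ft_force: [-0.6, -0.1, 0.4]
finger_gap: 0.0469
```

Request:
drive_tool(deltas=[[0,0,0,0,0],[0,0,0,0,0],[0,0,0,0,0],[0,0,0,0,0],[0,0,0,0,0],[0,0,0,0,0],[0,0,0,0,0],[0,0,0,0,0]], squeeze=30)

```text
t: 17.4
ee_pos: [0.5242, -0.2354, 0.0603]
orientation: [0.0, 0.996, 0.095, 0.001]
ft_force: [0.5, 0.4, 2.6]
finger_gap: 0.0081
```

```bash
python3 st.py
```

```text
[ 0.5242 -0.2354  0.0603] 10.87 qv 0.003 [0.5 0.4 2.6] 0.0081 rack [ 0.0826 -0.4791] 17.4
```

Request:
drive_tool(deltas=[[0,0,0.015,0,0],[0,0,0.035,0,0],[0,0,0.06,0,0],[0,0,0.09,0,0],[0,0,0.12,0,0],[-0.003,0.03,0.12,0,0],[-0.007,0.07,0.12,0,0],[-0.011,0.11,0.12,-5,0],[-0.016,0.15,0.12,-10,0],[-0.021,0.19,0.12,-15,0],[-0.026,0.23,0.12,-20,0],[-0.031,0.27,0.12,-22.5,0]])

```text
t: 18.4
ee_pos: [0.4916, 0.0364, 0.1791]
orientation: [0.0, 0.995, -0.103, -0.001]
ft_force: [1.3, -0.3, -2.4]
finger_gap: 0.0078
```

Request:
drive_tool(deltas=[[-0.006,0.04,0,0,0],[-0.012,0.08,0,0,0],[-0.016,0.12,0,0,0],[-0.02,0.16,0,0,0],[-0.024,0.2,0,0,0],[-0.024,0.225,0,0,0],[-0.024,0.23,0,0,0],[-0.024,0.23,0,0,0]])

```text
t: 19.07
ee_pos: [0.4679, 0.2659, 0.1787]
orientation: [0.001, 0.995, -0.1, -0.001]
ft_force: [-0.6, 0.3, -2.0]
finger_gap: 0.0078
```

```bash
python3 st.py
```

```text
[0.4679 0.2659 0.1787] -11.44 qv 0.051 [-0.6  0.3 -2. ] 0.0078 rack [-0.0733  0.0007] 19.07
```

Request:
drive_tool(deltas=[[0.001,-0.001,-0.02,0,0],[0.001,-0.001,-0.04,0,0],[0.001,-0.001,-0.06,0,0],[0.001,-0.001,-0.072,0,0],[0.001,-0.001,-0.072,0,0],[0.001,-0.001,-0.072,0,0]])

```text
t: 19.57
ee_pos: [0.4696, 0.2625, 0.1073]
orientation: [0.001, 0.995, -0.102, -0.001]
ft_force: [-0.6, -0.1, -2.3]
finger_gap: 0.008
```

```bash
python3 st.py;  python3 - <<'E'
from h import *
im,c=snap('wrist','i3.png')
cv2.imwrite('pics/i3b.png',cv2.resize(im[...,::-1][90:330,90:410],(800,600),interpolation=cv2.INTER_CUBIC))
E
```

```text
[0.4696 0.2625 0.1073] -11.7 qv 0.046 [-0.6 -0.1 -2.3] 0.008 rack [-0.071  -0.0023] 19.57
```

View pics/i3b.png

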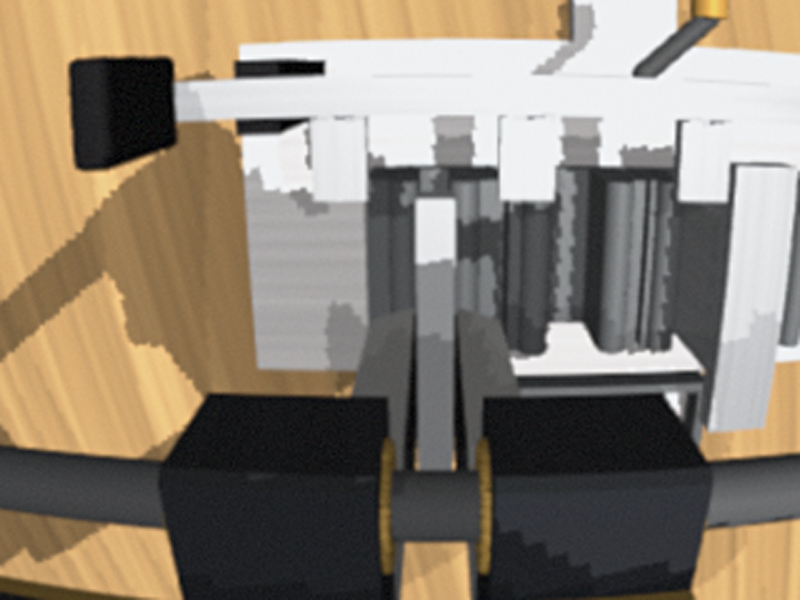

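The plate centre is at column 435 and the midpoint between the hooks is at 433, so it is aligned. I'll descend.

Request:
drive_tool(deltas=[[-0.0005,0.001,-0.008,0,0],[-0.0005,0.002,-0.016,0,0],[-0.0005,0.002,-0.023,0,0],[-0.0005,0.002,-0.03,0,0],[-0.0005,0.002,-0.036,0,0],[-0.0005,0.002,-0.036,0,0]])

```text
t: 20.12
ee_pos: [0.4688, 0.2654, 0.07]
orientation: [0.001, 0.995, -0.101, -0.001]
ft_force: [1.0, 0.9, -2.5]
finger_gap: 0.0078
```

Request:
drive_tool(deltas=[[0,0,-0.004,0,0],[0,0,-0.008,0,0],[0,0,-0.011,0,0],[0,0,-0.013,0,0],[0,0,-0.013,0,0]])

```text
t: 20.53
ee_pos: [0.4692, 0.2657, 0.0587]
orientation: [0.0, 0.995, -0.101, -0.0]
ft_force: [-0.6, -0.9, -1.5]
finger_gap: 0.0077
```

Request:
drive_tool(deltas=[[0,0,-0.0015,0,0],[0,0,-0.003,0,0],[0,0,-0.003,0,0]])

```text
t: 20.78
ee_pos: [0.4695, 0.2659, 0.0583]
orientation: [-0.0, 0.995, -0.101, 0.001]
ft_force: [-3.6, -1.9, 7.6]
finger_gap: 0.0082
```

Bottomed. I'll release and go to plate_12.

Request:
drive_tool(deltas=[[0,0,0.001,0,0.3],[0,0,0.001,0,0.3],[0,0,0.001,0,0.3],[0,0,0.001,0,0.3],[0,0,0.03,0,0.3],[0,0,0.06,0,0.3],[0,0,0.1,0,0.3],[0,0,0.13,0,0.3],[0,0,0.13,0,0.3]])

```text
t: 21.53
ee_pos: [0.4728, 0.2673, 0.1941]
orientation: [-0.004, 0.995, -0.101, 0.006]
ft_force: [0.9, 0.3, 0.6]
finger_gap: 0.0283
```

```bash
python3 st.py; python3 -c "
from h import *
snap('wrist','i4.png')"
```

```text
[0.4728 0.2673 0.1941] -11.62 qv 0.093 [0.9 0.3 0.6] 0.0283 rack [-0.0689  0.003 ] 21.53
```

Request:
drive_tool(deltas=[[0.02,-0.03,0,0,0.5],[0.035,-0.065,0,3,0.5],[0.05,-0.1,0,8,0.5],[0.065,-0.135,0,13,0.5],[0.08,-0.17,0,18,0.5],[0.095,-0.205,0,22.4,0.5],[0.11,-0.24,0,22.4,0.5],[0.125,-0.275,0,22.4,0.5],[0.14,-0.31,0,22.4,0.5],[0.15,-0.345,0,22.4,0.5],[0.16,-0.38,0,22.4,0.5],[0.163,-0.415,0,22.4,0.5]])

```text
t: 22.58
ee_pos: [0.6323, -0.1508, 0.1828]
orientation: [-0.001, 0.996, 0.094, -0.002]
ft_force: [-0.8, 0.1, 0.1]
finger_gap: 0.0472
```

Request:
drive_tool(deltas=[[0,-0.035,-0.01,0,0.5],[0,-0.063,-0.03,0,0.5],[0,-0.063,-0.03,0,0.5],[0,-0.063,-0.03,0,0.5],[0,-0.063,-0.03,0,0.5]])

```text
t: 23.0
ee_pos: [0.6318, -0.2114, 0.1544]
orientation: [-0.001, 0.996, 0.094, -0.001]
ft_force: [-0.8, 0.3, 0.2]
finger_gap: 0.0471
```

```bash
python3 st.py
```

```text
[ 0.6318 -0.2114  0.1544] 10.78 qv 0.027 [-0.8  0.3  0.2] 0.0471 rack [ 0.1832 -0.4339] 23.0
```

Request:
drive_tool(deltas=[[0.0005,-0.002,-0.02,0,0.5],[0.0005,-0.002,-0.05,0,0.5],[0.0005,-0.002,-0.08,0,0.5],[0.0005,-0.002,-0.0955,0,0.5],[0.0005,-0.002,-0.0955,0,0.5],[0.0005,-0.002,-0.0955,0,0.5]])

```text
t: 23.5
ee_pos: [0.6328, -0.2124, 0.0603]
orientation: [-0.0, 0.995, 0.095, -0.0]
ft_force: [-0.0, -0.6, -0.3]
finger_gap: 0.0468
```

Request:
drive_tool(deltas=[[0,0,0,0,0],[0,0,0,0,0],[0,0,0,0,0],[0,0,0,0,0],[0,0,0,0,0],[0,0,0,0,0],[0,0,0,0,0],[0,0,0,0,0]], squeeze=30)

```text
t: 24.17
ee_pos: [0.6322, -0.2147, 0.0611]
orientation: [0.0, 0.996, 0.094, -0.0]
ft_force: [-4.8, 0.1, 5.1]
finger_gap: 0.0118
```

```bash
python3 st.py
```

```text
[ 0.6322 -0.2147  0.0611] 10.76 qv 0.002 [-4.8  0.1  5.1] 0.0118 rack [ 0.1843 -0.437 ] 24.17
```

Request:
drive_tool(deltas=[[0,0,0.015,0,0],[0,0,0.035,0,0],[0,0,0.06,0,0],[0,0,0.09,0,0],[0,0,0.12,0,0],[-0.003,0.03,0.12,0,0],[-0.006,0.07,0.12,0,0],[-0.009,0.11,0.12,-5,0],[-0.012,0.15,0.12,-10,0],[-0.015,0.19,0.12,-15,0],[-0.018,0.23,0.12,-20,0],[-0.022,0.27,0.12,-22.4,0]])

```text
t: 25.17
ee_pos: [0.6102, 0.0579, 0.1786]
orientation: [-0.0, 0.995, -0.103, -0.001]
ft_force: [0.8, -0.6, -2.4]
finger_gap: 0.0116
```

Request:
drive_tool(deltas=[[0,0.04,0,0,0],[0,0.08,0,0,0],[0,0.12,0,0,0],[0,0.155,0,0,0],[0,0.18,0,0,0],[0,0.18,0,0,0],[0,0.18,0,0,0]])

```text
t: 25.75
ee_pos: [0.61, 0.2374, 0.1783]
orientation: [0.0, 0.995, -0.1, -0.001]
ft_force: [-0.7, 0.1, -2.2]
finger_gap: 0.0116
```

```bash
python3 st.py
```

```text
[0.61   0.2374 0.1783] -11.45 qv 0.047 [-0.7  0.1 -2.2] 0.0116 rack [0.0716 0.0013] 25.75
```

Request:
drive_tool(deltas=[[0,-0.001,-0.02,0,0],[0,-0.001,-0.04,0,0],[0,-0.001,-0.06,0,0],[0,-0.001,-0.068,0,0],[0,-0.001,-0.068,0,0],[0,-0.001,-0.068,0,0]])

```text
t: 26.25
ee_pos: [0.6108, 0.2337, 0.1119]
orientation: [0.0, 0.995, -0.102, -0.0]
ft_force: [-0.9, 0.5, -2.2]
finger_gap: 0.0119
```

```bash
python3 st.py;  python3 -c "
from h import *
snap('wrist','i5.png')"
```

```text
[0.6108 0.2337 0.1119] -11.7 qv 0.044 [-0.9  0.5 -2.2] 0.0119 rack [ 0.0731 -0.0021] 26.25
```

Request:
drive_tool(deltas=[[-0.0005,0.001,-0.01,0,0],[-0.0005,0.001,-0.02,0,0],[-0.0005,0.001,-0.028,0,0],[-0.0005,0.001,-0.035,0,0],[-0.0005,0.001,-0.041,0,0],[-0.0005,0.001,-0.041,0,0]])

```text
t: 26.8
ee_pos: [0.6096, 0.2355, 0.0691]
orientation: [0.001, 0.995, -0.101, -0.001]
ft_force: [0.9, -0.0, -4.2]
finger_gap: 0.0119
```

Request:
drive_tool(deltas=[[0,0,-0.004,0,0],[0,0,-0.008,0,0],[0,0,-0.011,0,0],[0,0,-0.013,0,0],[0,0,-0.013,0,0]])

```text
t: 27.22
ee_pos: [0.6103, 0.2358, 0.0592]
orientation: [-0.0, 0.995, -0.101, 0.0]
ft_force: [-2.4, 0.1, 0.7]
finger_gap: 0.012
```

Request:
drive_tool(deltas=[[0,0,-0.002,0,0],[0,0,-0.002,0,0],[0,0,0,0,0.34],[0,0,0,0,0.34],[0,0,0,0,0.34],[0,0,0,0,0.34],[0,0,0.03,0,0.34],[0,0,0.06,0,0.34],[0,0,0.1,0,0.34],[0,0,0.13,0,0.34],[0,0,0.13,0,0.34],[0,0,0.13,0,0.34]])

```text
t: 28.22
ee_pos: [0.6117, 0.2362, 0.1916]
orientation: [-0.001, 0.995, -0.101, 0.003]
ft_force: [-0.6, -0.7, -0.5]
finger_gap: 0.0323
```

```bash
python3 st.py
```

```text
[0.6117 0.2362 0.1916] -11.62 qv 0.083 [-0.6 -0.7 -0.5] 0.0323 rack [0.0735 0.0005] 28.22
```

Request:
drive_tool(deltas=[[-0.03,-0.02,0.02,0,0.6],[-0.06,-0.05,0.04,0,0.6],[-0.08,-0.08,0.05,0,0.6],[-0.09,-0.12,0.05,0,0.6],[-0.09,-0.15,0.05,0,0.6],[-0.09,-0.16,0.05,0,0.6],[-0.09,-0.16,0.05,0,0.6],[-0.09,-0.16,0.05,0,0.6]])

```text
t: 28.88
ee_pos: [0.5199, 0.076, 0.2366]
orientation: [-0.0, 0.995, -0.102, -0.001]
ft_force: [0.8, 0.5, 0.7]
finger_gap: 0.0563
```

```bash
python3 st.py;  python3 - <<'E'
from h import *
im,c=snap('wrist','f1.png')
cv2.imwrite('pics/f1b.png',cv2.resize(im[...,::-1][0:300,60:460],(800,600),interpolation=cv2.INTER_CUBIC))
im2,c2=snap('side','f1s.png'); im3,c3=snap('scene','f1c.png')
print(proj(c,[.5,-.04,.03],True),proj(c2,[.5,-.04,.03]))
E
```

```text
[0.5199 0.076  0.2366] -11.67 qv 0.032 [0.8 0.5 0.7] 0.0563 rack [ 0.0158 -0.1749] 28.88
(np.float64(268.03602863807157), np.float64(250.95118038846152)) (np.float64(206.78443650900448), np.float64(240.84431020660878))
```

View pics/f1b.png

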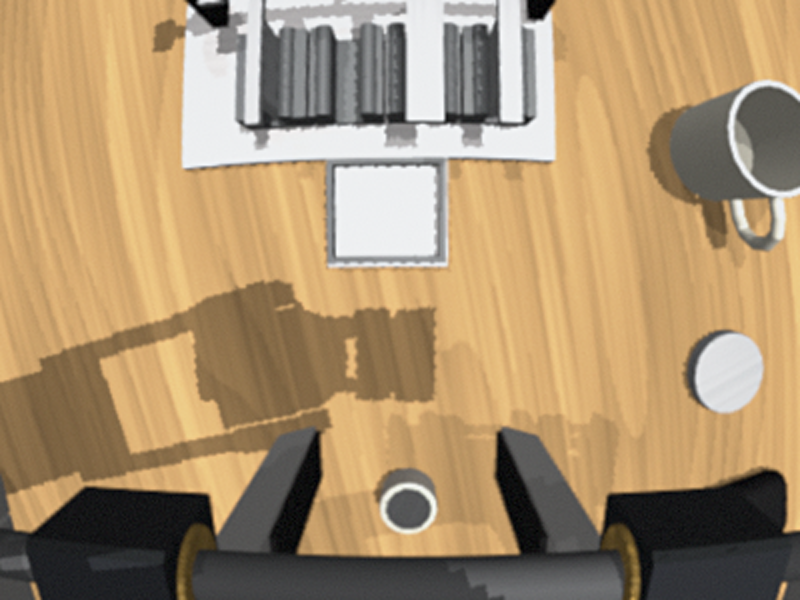

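All three plates are in their slots. The canister's top is at (409,507) and the pocket's inside corners are at (334,165), (440,163), (438,257) and (334,259).

```bash
python3 - <<'E'
from h import *
c=arm.get_calibration('wrist'); cs=arm.get_calibration('side')
P=lambda u,v,z: onz(c,60+(u+.5)/2-.5,(v+.5)/2-.5,z,True)
can=P(409,507,.03); print('can',can)
pk=np.array([P(u,v,.01)[:2] for u,v in[(334,165),(440,163),(438,257),(334,259)]]); print(pk.round(4),pk.mean(0).round(4),inrack(pk.mean(0)).round(4))
# side check: dark top of canister
im=cv2.imread('pics/f1s.png'); u,v=map(int,proj(cs,can)); 
cr=im[v-25:v+25,u-25:u+25]; hsv=cv2.cvtColor(cr,cv2.COLOR_BGR2HSV); m=((hsv[...,1]<40)&(hsv[...,2]<120)).astype(np.uint8)
n,l,s,ce=cv2.connectedComponentsWithStats(m); i=1+np.argmax(s[1:,4]); print('side',s[i],onz(cs,ce[i][0]+u-25,ce[i][1]+v-25,.03))
for n,q in dict(p8=[(248,0),(264,0),(244,128),(264,128)],p12=[(498,122),(522,122)],p20=[(407,122),(444,122)]).items():
    print(n,[inrack(P(u,v,.088)).round(4) for u,v in q])
E
```

```text
can [ 0.49478849 -0.04191288  0.03      ]
[[0.4927 0.2026]
 [0.5631 0.1891]
 [0.549  0.1261]
 [0.4793 0.1392]] [0.521  0.1642] [-0.0008 -0.0882]
side [ 19  21  15  12 144] [ 0.49374416 -0.04440007  0.03      ]
p8 [array([-0.0777,  0.0375]), array([-0.0682,  0.0365]), array([-0.0776, -0.0416]), array([-0.066 , -0.0424])]
p12 [array([ 0.0633, -0.0405]), array([ 0.0768, -0.0398])]
p20 [array([ 0.0134, -0.0417]), array([ 0.0336, -0.0415])]
```

Request:
drive_tool(deltas=[[-0.006,-0.03,-0.02,0,0.75],[-0.013,-0.06,-0.05,0,0.75],[-0.02,-0.09,-0.08,0,0.75],[-0.0255,-0.1185,-0.11,0,0.75],[-0.0255,-0.1185,-0.137,0,0.75],[-0.0255,-0.1185,-0.157,0,0.75],[-0.0255,-0.1185,-0.157,0,0.75],[-0.0255,-0.1185,-0.157,0,0.75]])

```text
t: 29.7
ee_pos: [0.4942, -0.0417, 0.0802]
orientation: [-0.0, 0.995, -0.101, -0.002]
ft_force: [0.1, 0.4, 0.4]
finger_gap: 0.0706
```

```bash
python3 st.py;  python3 - <<'E'
from h import *
im2,cs=snap('side','c1s.png')
im=im2[...,::-1]
for p in [[.4945,-.0425,.03]]:
    u,v=map(int,proj(cs,p)); cr=im[v-25:v+25,u-25:u+25]; hsv=cv2.cvtColor(np.ascontiguousarray(cr),cv2.COLOR_BGR2HSV); m=((hsv[...,1]<40)&(hsv[...,2]<120)).astype(np.uint8)
    n,l,s,ce=cv2.connectedComponentsWithStats(m); i=1+np.argmax(s[1:,4]); print('side',s[i],onz(cs,ce[i][0]+u-25,ce[i][1]+v-25,.03))
E
```

```text
[ 0.4942 -0.0417  0.0802] -11.54 qv 0.061 [0.1 0.4 0.4] 0.0706 rack [ 0.0142 -0.2953] 29.7
side [ 18  20  18  21 270] [ 0.49132505 -0.05392716  0.03      ]
```

Request:
drive_tool(deltas=[[0,-0.001,-0.025,0,0.75],[0,-0.001,-0.05,0,0.75],[0,-0.001,-0.065,0,0.75],[0,-0.001,-0.065,0,0.75],[0,-0.001,-0.065,0,0.75]])

```text
t: 30.17
ee_pos: [0.4959, -0.0432, 0.0177]
orientation: [0.0, 0.995, -0.101, 0.001]
ft_force: [-0.4, -0.1, 0.4]
finger_gap: 0.0704
```

Request:
drive_tool(deltas=[[0,0,0,0,0.3],[0,0,0,0,0.3],[0,0,0,0,0.3],[0,0,0,0,0.3],[0,0,0,0,0.3],[0,0,0,0,0.3],[0,0,0,0,0.3]], squeeze=10)

```text
t: 30.75
ee_pos: [0.4953, -0.0439, 0.0172]
orientation: [0.0, 0.995, -0.101, 0.001]
ft_force: [-1.1, 0.7, 3.8]
finger_gap: 0.0419
```

```bash
python3 st.py
```

```text
[ 0.4953 -0.0439  0.0172] -11.63 qv 0.002 [-1.1  0.7  3.8] 0.0419 rack [ 0.0158 -0.2973] 30.75
```

Request:
drive_tool(deltas=[[0,0,0.015,0,0.3],[0,0,0.035,0,0.3],[0.003,0.025,0.055,0,0.3],[0.007,0.055,0.06,0,0.3],[0.011,0.09,0.06,0,0.3],[0.015,0.125,0.06,0,0.3],[0.02,0.16,0.06,0,0.3],[0.024,0.19,0.06,0,0.3],[0.0257,0.208,0.06,0,0.3],[0.0257,0.208,0.06,0,0.3],[0.0257,0.208,0.06,0,0.3]])

```text
t: 31.67
ee_pos: [0.52, 0.1646, 0.0757]
orientation: [0.001, 0.995, -0.1, -0.001]
ft_force: [0.4, -0.2, -1.2]
finger_gap: 0.0419
```

```bash
python3 st.py
```

```text
[0.52   0.1646 0.0757] -11.5 qv 0.036 [ 0.4 -0.2 -1.2] 0.0419 rack [-0.0019 -0.0881] 31.67
```

Request:
drive_tool(deltas=[[0.001,0,-0.015,0,0.3],[0.001,0,-0.028,0,0.3],[0.001,0,-0.038,0,0.3],[0.001,0,-0.045,0,0.3],[0.001,0,-0.047,0,0.3],[0.001,0,-0.047,0,0.3]])

```text
t: 32.17
ee_pos: [0.521, 0.1634, 0.0286]
orientation: [0.0, 0.995, -0.102, -0.001]
ft_force: [0.0, -0.4, -0.6]
finger_gap: 0.0416
```

Request:
drive_tool(deltas=[[0,0,-0.001,0,0.3],[0,0,-0.002,0,0.3],[0,0,-0.003,0,0.3],[0,0,-0.003,0,0.3]])

```text
t: 32.5
ee_pos: [0.5221, 0.1643, 0.0272]
orientation: [-0.0, 0.995, -0.101, 0.001]
ft_force: [0.6, 0.1, 1.8]
finger_gap: 0.0415
```

Request:
drive_tool(deltas=[[0,0,0,0,0.6],[0,0,0,0,0.6],[0,0,0,0,0.6],[0,0,0,0,0.6],[0,0,0.03,0,0.6],[0,0,0.07,0,0.6],[0,0,0.11,0,0.6],[0,0,0.15,0,0.6],[0,0,0.175,0,0.6],[0,0,0.175,0,0.5]])

```text
t: 33.33
ee_pos: [0.5248, 0.165, 0.2095]
orientation: [-0.002, 0.995, -0.101, 0.007]
ft_force: [-0.3, 0.3, 1.0]
finger_gap: 0.0525
```

Request:
drive_tool(deltas=[[-0.02,0.03,0,0,0.45],[-0.04,0.06,0,0,0.45],[-0.06,0.09,0,0,0.45],[-0.08,0.12,0,0,0.45],[-0.095,0.15,0,0,0.45],[-0.11,0.174,0,0,0.45],[-0.11,0.174,0,0,0.45],[-0.11,0.174,0,0,0.45]])

```text
t: 34.0
ee_pos: [0.4103, 0.3389, 0.2001]
orientation: [0.001, 0.995, -0.1, -0.001]
ft_force: [0.0, 0.7, -0.2]
finger_gap: 0.0426
```

```bash
python3 st.py; python3 - <<'E'
from h import *
im,c=snap('wrist','t2.png')
# tab: black blob near expected place
g=cv2.cvtColor(im,cv2.COLOR_RGB2GRAY)
u0,v0=map(int,proj(c,[.412,.339,.144],True)); w=30
m=(g[v0-w:v0+w,u0-w:u0+w]<45).astype(np.uint8)
n,l,s,ce=cv2.connectedComponentsWithStats(m)
for i in range(1,n):
    if s[i,4]>60:
        x,y,ww,h=s[i,:4]; print(s[i],[inrack(onz(c,x+u0-w+d,y+h+v0-w-.5,.144,True)).round(4) for d in(-.5,ww-.5)])
E
```

```text
[0.4103 0.3389 0.2001] -11.45 qv 0.045 [ 0.   0.7 -0.2] 0.0426 rack [-0.1444  0.0606] 34.0
[ 45   0  15  12 159] [array([-0.1315,  0.0774]), array([-0.1193,  0.0775])]
[ 24   8  11  36 335] [array([-0.1486,  0.05  ]), array([-0.1394,  0.05  ])]
```

The tab is at rack x=-144, directly under the tool. I'll descend and pinch.

Request:
drive_tool(deltas=[[0,0,-0.03,0,0.45],[0,0,-0.06,0,0.45],[0,0,-0.086,0,0.45],[0,0,-0.086,0,0.45],[0,0,-0.086,0,0],[0,0,-0.086,0,0],[0,0,-0.086,0,0],[0,0,-0.086,0,0],[0,0,-0.086,0,0],[0,0,-0.086,0,0],[0,0,-0.086,0,0],[0,0,-0.086,0,0]], squeeze=25)

```text
t: 35.05
ee_pos: [0.4122, 0.3387, 0.1169]
orientation: [-0.001, 0.995, -0.101, 0.001]
ft_force: [-0.3, -0.1, 5.7]
finger_gap: 0.0099
```

```bash
python3 st.py
```

```text
[0.4122 0.3387 0.1169] -11.61 qv 0.002 [-0.3 -0.1  5.7] 0.0099 rack [-0.1426  0.0608] 35.05
```

Request:
drive_tool(deltas=[[0.004,-0.001,0,0,0],[0.008,-0.002,0,0,0],[0.012,-0.0025,0,0,0],[0.016,-0.003,0,0,0],[0.02,-0.004,0,0,0],[0.0235,-0.005,0,0,0],[0.0245,-0.005,0,0,0],[0.0245,-0.005,0,0,0]])

```text
t: 35.72
ee_pos: [0.4357, 0.3338, 0.117]
orientation: [-0.001, 0.995, -0.101, -0.0]
ft_force: [-2.3, -1.0, 8.0]
finger_gap: 0.0097
```

```bash
python3 st.py
```

```text
[0.4357 0.3338 0.117 ] -11.6 qv 0.006 [-2.3 -1.   8. ] 0.0097 rack [-0.1185  0.0607] 35.72
```

Moved 24 mm, back to x=-118.5. I'll release, retreat and check.

Request:
drive_tool(deltas=[[0,0,0,0,0.4],[0,0,0,0,0.4],[0,0,0,0,0.4],[0,0,0,0,0.4],[0,0,0.04,0,0.4],[0,0,0.08,0,0.4],[0.01,-0.03,0.11,0,0.4],[0.03,-0.06,0.12,0,0.4],[0.05,-0.09,0.12,0,0.4],[0.07,-0.12,0.12,0,0.4],[0.08,-0.155,0.12,0,0.4],[0.085,-0.185,0.12,0,0.4]])

```text
t: 36.72
ee_pos: [0.5219, 0.146, 0.2346]
orientation: [0.0, 0.995, -0.102, -0.0]
ft_force: [0.4, -0.2, -0.8]
finger_gap: 0.0377
```

Request:
drive_tool(deltas=[[0,-0.02,0,0,0.4],[0,-0.03,0,0,0.4],[0,-0.03,0,0,0.4],[0,-0.03,0,0,0.4]])

```text
t: 37.05
ee_pos: [0.5209, 0.1186, 0.2352]
orientation: [-0.0, 0.995, -0.101, -0.0]
ft_force: [-0.2, -0.6, -0.3]
finger_gap: 0.0378
```

```bash
python3 st.py; python3 - <<'E'
from h import *
im,c=snap('wrist','z1.png'); snap('side','z1s.png')
cv2.imwrite('pics/z1b.png',cv2.resize(im[...,::-1][0:240,100:420],(800,600),interpolation=cv2.INTER_CUBIC))
print([np.round((np.array(proj(c,rack(x,.045,.0995),True))-[100,0])*2.5) for x in(-.072,-.024,.024,.072)])
E
```

```text
[0.5209 0.1186 0.2352] -11.65 qv 0.028 [-0.2 -0.6 -0.3] 0.0378 rack [ 0.0082 -0.133 ] 37.05
[array([227.,  54.]), array([337.,  47.]), array([450.,  46.]), array([561.,  51.])]
```

View pics/z1b.png

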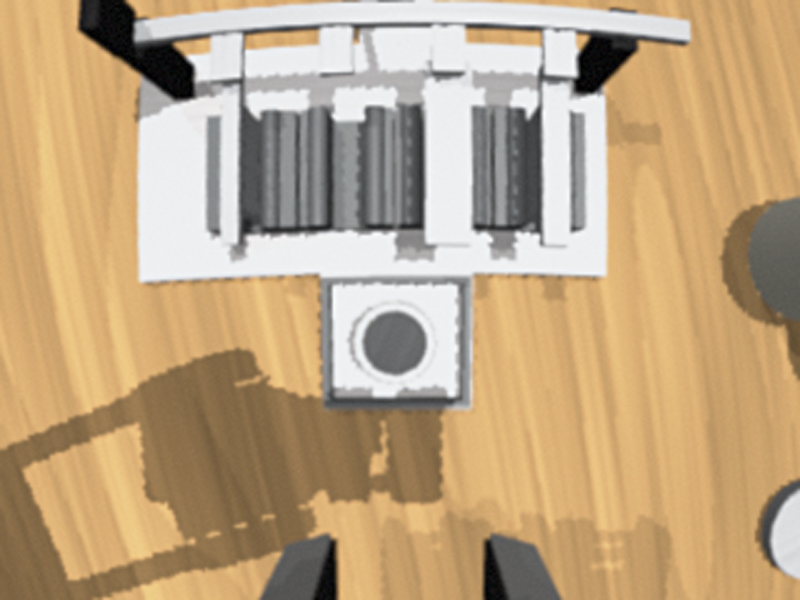

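The hooks are at columns 228, 337, 449 and 560, against 227, 337, 450 and 561 predicted for shut. The plates sit under them, and the canister stands at (395,343), in the middle of its pocket. I'll let things settle and hand in.

Request:
drive_tool(deltas=[[0,0,0,0,0.4],[0,0,0,0,0.4],[0,0,0,0,0.4],[0,0,0,0,0.4]])

```text
t: 37.48
ee_pos: [0.5209, 0.1189, 0.2354]
orientation: [-0.0, 0.995, -0.101, 0.0]
ft_force: [0.4, -0.1, -0.4]
finger_gap: 0.0374
```

```bash
python3 st.py && python3 -c "
from h import *
c=arm.get_calibration('wrist')
im=arm.capture('wrist')
print(np.abs(im[:200].astype(int)-cv2.imread('pics/z1.png')[...,::-1][:200]).mean(), onz(c,100+395.5/2.5-.5,343.5/2.5-.5,.04,True))
print(arm.sign_off())"
```

```text
[0.5209 0.1189 0.2354] -11.56 qv 0.006 [ 0.4 -0.1 -0.4] 0.0374 rack [ 0.0081 -0.1327] 37.48
1.9052018229166667 [0.52077322 0.1638292  0.04      ]
the job is handed in; nothing more can be done
None
```

The job is handed in at about 37.5 s of the 210 s limit; the sign-off reported no verdict.

I clicked the keeper open and put the three plates present (20, 8 and 12 mm; there was no 16 mm plate) into their matching slots. I then stood the canister in its pocket and snapped the keeper shut.

Last checks:
- **Keeper:** the hooks are within about 1 pixel of their shut position. Before the plates went in, they had shifted by -24.8 mm, so the keeper was fully open.
- **Plates:** each slot floor was felt as a contact force, and the finger heights put the lower edges at the slot floors. In the pictures the plates lie within about 2 mm of their slot centres, but their heights were not measured by camera.
- **Canister:** it measures (0.521, 0.164), within 1 mm of the measured pocket centre, and looks upright.
- **Bystanders:** I never went near the mug, mouse or round block. I did not re-measure their positions at the end.
- **Disagreement:** one side-camera canister reading, taken just before the grasp, was about 11 mm off the other readings, probably because a finger was in view. The 41.9 mm grip on the 42 mm canister confirmed the position used. Rack y estimates from different views varied by 1–3 mm, well inside the 10 mm tolerance.

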